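# Clamp a shoe last in the bench press

### The job

Take the smaller of the two wooden lasts lying on the bench, set it on the bed of the press with its toe out to the front, and slide it gently heel first between the cheeks until the heel meets the stop. Then turn the knob clockwise until you feel the pad bite on the last, and give it one eighth of a turn (45 degrees) more, no further. Leave the last clamped straight against the stop and let go; disturb nothing else on the bench.

Things in the scene. Friction and masses are not known exactly. Their poses are not given: they have to be found in the camera images.
- small_last: the last to clamp: small wooden shoe last, 198 mm long, on its flat sole. Origin: underside, 84 mm ahead of the heel's back; x to the heel, z up; toe at x = -114 mm. Forepart x = -90 to -30 mm: sides 46 mm apart, 34 mm high; grip it there from above, best at x = -60 mm. Heel part x = 5 to 84 mm: 46 to 52 mm wide, 74.5 mm high, flat top where the pad bears, round back
- last_heel (a point): the rearmost point of the small last's heel, 30 mm above its sole; its x axis points out backwards from the heel
- large_last: a bystander of the same shape and wood, 30 per cent larger (257 mm long, 97 mm high): leave it alone; the two lasts may lie in either place
- press: grey press fixed to the bench. Origin: under the bed's middle; x from the open front to the column, z up. Bed 220 (x) by 140 mm, top 12 mm above the bench. Two cheeks 30 mm high, 60 mm apart, x = 0 to 66 mm, flared lips from x = -22 mm; nothing on the bed in front of them. Heel stop face at x = 66 mm: the home last has its origin at x = -18, y = 0 mm. Column x = 87 to 113 mm
- stop_face (a point): centre of the flat face of the heel stop (64 mm wide, 42 mm high), 32 mm above the bench; its x axis points into the stop, parallel to the press's x
- press_head: grey arm of the press, set at a slightly different height each time; carries knob, screw and pad. Origin over the press's origin, same axes; screw axis upright at x = 27 mm, y = 0. Arm 110 to 144 mm above its origin; the rubber pad hangs lower, 4 to 8 mm above the last's top. Nothing but the knob reaches ahead of x = 7 mm
- knob_grip (a point): centre of the black bar knob, on the screw axis, about 176 mm above the bench, 12 mm below the bar's top. Bar 104 mm long (this point's x; at first across the press), 14 mm thick (its y), 28 mm high, on a hub of 20 mm radius, 14 mm clear of the arm. Grip it across the 14 mm from above, or push round one end. It turns in place, not rising or sinking; take it afresh every half turn
- knob (a joint): knob angle, rad: 0 at the start, grows when turned clockwise seen from above (tightening), range -1 to 4.5. Turns lightly (0.05 N m) until the sprung pad bites, 0.7 to 1.7 rad from the start, different each time; then the torque jumps to about 0.2 N m and rises steadily to about 0.45 N m an eighth turn (0.785 rad) later. Stays where left
- heel_stop: the dark steel heel stop of the press, fixed, 14 by 64 by 42 mm, at the back between the cheeks; origin at the bottom of its face. Push the last against it with a few newtons, never 25
- polish_tin: bystander: flat round tin, 72 mm across, 32 mm high; origin under its centre
- glue_jar: bystander: jar, 68 mm across, 100 mm high; origin under its centre
- thread_spool: bystander: wooden spool, 48 mm across, 60 mm high; origin under its centre
- hammer: bystander: hammer lying on the bench to the left of the press, along its own x
- brush: bystander: brush lying on the bench to the left, along its own x
- heel_block: bystander: wooden heel block, 75 by 65 by 28 mm; origin under its centre
Mind the look-alikes: they are no part of the job. What is shaped like the small_last but yellow is not meant.

How it is judged (in metres and radians):
On the way, in this order (a step that is already met when the one before it is completed fails the run):
1. the last is slid home against the heel stop, not yet clamped (x of last_heel in the frame of stop_face above -0.004 m and height (world z) of small_last between 0.009 and 0.016 m and angle between the x axis of small_last and the x axis of press, either way round below 0.15 rad and contact force between press_head and small_last below 1 N and horizontal distance between last_heel and stop_face below 0.009 m), for 0.2 s.
2. the pad bites on the last, which is still home (contact force between press_head and small_last above 6 N and x of last_heel in the frame of stop_face above -0.004 m), for 0.05 s.
At the end, for the whole second after the job is handed in: The small last lies flat on the bed, heel within 4 mm of the stop and within 0.15 rad of straight, with the pad pressing on it with 25 to 40 N (an eighth of a turn past the bite, give or take about 15 degrees); knob and last at rest (contact force between press_head and small_last between 25 and 40 N and x of last_heel in the frame of stop_face above -0.004 m and height (world z) of small_last between 0.009 and 0.016 m and angle between the x axis of small_last and the x axis of press, either way round below 0.15 rad and velocity of joint knob between -0.05 and 0.05 rad/s and linear speed of small_last below 0.01 m/s and horizontal distance between last_heel and stop_face below 0.009 m); the robot touches nothing.
It fails at once if the pad is screwed down far too hard on the last (over 48 N) (contact force between press_head and small_last above 48 N).
It fails at once if the last is rammed against the heel stop (over 25 N) (contact force between small_last and heel_stop above 25 N).
It fails at once if a bystander is disturbed (moved over 20 mm) (distance of any of large_last, polish_tin, glue_jar, thread_spool, hammer, brush, heel_block from where it was at the start of the episode above 0.02 m).
It also fails if it takes over 72 s, if anything falls off the work surface, if the arm or the gripper's body presses on something with over 40 N, if the wrist force passes 120 N, or if a joint passes its speed limit or range.

### The arm

A 7-joint arm with a two-finger parallel gripper is mounted at the origin on the work surface. World frame = base frame: x ahead of the robot, y to its left, z up, the work surface at z = 0. Lengths are in mm, angles in rad, forces in N, time in s.
With the tool pointing down it reaches from about 400 to 875 mm from the base axis. Payload 4.4 kg.
Tool frame: the origin (TCP) lies at the very end of the fingers, on their centre line; the grasp point (between the pads) lies 19 mm behind it; y points along the fingers, x is the direction in which the jaws open and shut, and the axes are right-handed (so a half turn about y gives the same grasp; the last joint's range is limited). The gripper opens to 85 mm and grips with 20 to 120 N. Pads are 22 mm wide; open, the fingers measure 114 mm over their backs; the gripper's body (76 mm by 85 mm) begins 54 mm behind the grasp point. The pads swing forward as they close: fully open they stand 13 mm farther back than shut.
Start: joints at [-1.393, 0.628, 0.038, 1.517, -0.027, 0.996, -0.02], TCP at [156.879, 630.798, 231.313] pointing down, gripper open.
Joint ranges: [-3.06, 3.06], [-0.37, 2.12], [-1.25, 1.32], [0.18, 2.47], [-1.1, 4.24], [0.23, 1.98], [-2.94, 2.94]. Speed limits (rad/s): [2.57, 2.57, 3.14, 3.14, 3.14, 3.14, 3.14].

### API

Orientations are given as [roll, pitch, yaw] about the fixed x, y, z axes, in that order (R = Rz(yaw) Ry(pitch) Rx(roll)).
In Python, from cell import readout, eyes, finish_job gives the robot as it stands. The module is installed in compiled form; this text tells all that it offers.
- The arm moves only by the tool apply_moves, never from a script. Its argument "commands" is a list that holds one entry, the list of rows, each a list of 6 numbers: the shift along the tool's x, y, z in units of 0.04 m (1.0 is 0.04 m), then the turn, a rotation vector about the tool's x, y, z in units of 5 degrees (1.0 is 5 degrees). A call has 1 to 8 rows; each row shifts and turns the pose as measured when the row begins, along the tool's axes as they then stand; what a row does not reach is not made up. A row lasts 1/12 s, in which the tool goes at most 41.7 mm and 7.16 degrees, less where a joint would pass 70% of its speed; a pose out of reach is approached as far as the arm can. A call with a number of a shift or a turn outside -1 to 1 is refused whole. A call with a gripper value outside its range is refused whole. "claw" is the finger opening in mm, from 0 to 85.4, set as the call begins (left out, the last holds). The fingers move at their own pace and stop on an object; the grip force is fixed at half the most. Time passes only in rows, so rows that do not move let the fingers close. It gives the time, the measured TCP pose, the force and the opening at its end, in the units of the state.
- readout.read_state(): the state, without advancing time (a new reading comes with each control period).
- eyes.get_image(name): name is "scene" or "side" or "wrist"; returns a dict with "image" (480x640x3 uint8, red, green, blue), "mtx" (3x3 intrinsics, pixels), "rvec" (rotation vector, rad) and "tvec" (3), from world to camera coordinates, as OpenCV has them. Camera axes: x right, y down, z forward; pixel columns grow to the right and rows downward; lengths in mm; the calibration is good to about 2 mm. The wrist camera is an equidistant fisheye: a pixel r from the principal point sees the ray r / f radians off the axis. A picture is of the moment at which its call begins. There is no depth.
- finish_job(): hands the job in, once; it reports no verdict.
The state is a dict: "clock": time; "qpos": joint angles; "qd": joint speeds; "tau": joint torques, N m; "eef_pos": TCP position; "tool_rot": TCP orientation; "force": force on the tool from outside, world axes, zero at the start; "torque": the same for the moment, N m; "width": finger opening in mm.
Only numpy, scipy, OpenCV 4.12 (cv2) and the standard library are available. Lean on these libraries where they do the work, as an engineer would, in place of code of your own. Each camera call takes 0.05 s, during which the arm holds its last target. There are 200 camera calls.

## Working session

There is one attempt and no reset: what is moved stays moved. The work goes in short steps, Python scripts to look and compute and a tool call to move; the robot and the scene stay as the last step left them, time stands still between calls to the robot, and variables do not carry over. Pictures are saved under pics/ and viewed, about 8 in all and at most 12, crops included, and the job is handed in when it is done.

Besides the shell and the picture viewer there is one more tool, called after "Call:" by a JSON object that holds its "fn" and its "kwargs", one argument or row to a line. apply_moves: Moves the arm, as the interface text tells. Shifts and turns lie within -1 to 1; 1 stands for 0.04 m of shift or 5 degrees of turn. Its arguments: {"type":"object","properties":{"commands":{"type":"array"},"claw":{"type":"number"}},"required":["commands"]}

```bash
mkdir -p pics
cat > h.py <<'E'
import numpy as np, cv2
from scipy.spatial.transform import Rotation as R
from cell import readout, eyes, finish_job
def snap(n,fn):
    d=eyes.get_image(n); cv2.imwrite('pics/'+fn,d['image'][:,:,::-1])
    np.savez('pics/'+fn+'.npz',**{k:np.array(d[k],float) for k in('mtx','rvec','tvec')}); return d
def ray(fn,uv,fish=False):
    d=np.load('pics/'+fn+'.npz');K=d['mtx'];Rm=cv2.Rodrigues(d['rvec'].reshape(3,1))[0];c=-Rm.T@d['tvec'].ravel()
    x=(uv[0]-K[0,2])/K[0,0];y=(uv[1]-K[1,2])/K[1,1]
    if fish:
        r=np.hypot(x,y);v=np.array([x/r*np.sin(r),y/r*np.sin(r),np.cos(r)])
    else: v=np.array([x,y,1.])
    return c,Rm.T@v
def onz(fn,uv,z,fish=False):
    c,v=ray(fn,uv,fish);return (c+v*(z-c[2])/v[2]).round(1)
def st():
    s=readout.read_state();print({k:np.round(v,3).tolist() for k,v in s.items() if k in('clock','qpos','eef_pos','tool_rot','force','torque','width')});return s
E
python3 - <<'E'
from h import *
st()
for n in('scene','side','wrist'):
    d=snap(n,n+'0.png');print(n,d['mtx'],d['rvec'],d['tvec'])
E
```

```text
{'clock': 0.0, 'qpos': [-1.393, 0.629, 0.038, 1.518, -0.027, 0.996, -0.02], 'eef_pos': [156.709, 630.203, 230.403], 'tool_rot': [-1.571, 0.002, 1.327], 'force': [0.161, -0.213, -0.05], 'torque': [-0.022, 0.019, -0.02], 'width': 85.206}
scene [[441.1855225    0.         315.44719961]
 [  0.         441.1855225  241.89854769]
 [  0.           0.           1.        ]] [ 2.43545538  0.89470177 -0.25356952] [-407.47546752 -208.35241771 1438.56026944]
side [[486.28530996   0.         310.0030838 ]
 [  0.         486.28530996 242.5656923 ]
 [  0.           0.           1.        ]] [ 0.31555971 -2.75664183  1.24599256] [ 532.3311177   149.11454486 1069.67222552]
wrist [[371.64829954   0.         315.88104386]
 [  0.         371.64829954 236.59874276]
 [  0.           0.           1.        ]] [-2.29965433 -1.79847959 -0.2409403 ] [-648.97122367  -33.75062404  378.27720706]
```

View pics/scene0.png

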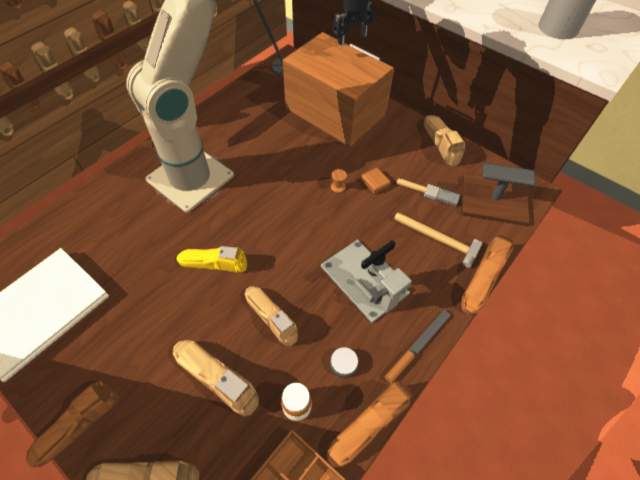

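View pics/side0.png

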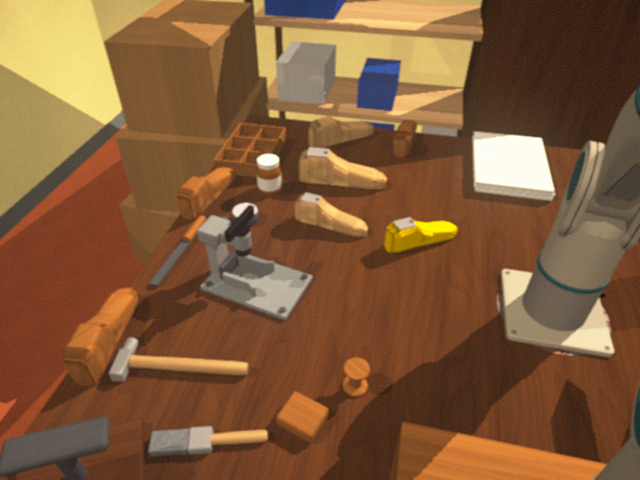

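The scene view shows the small last with its toe near (250,292) and heel near (290,342). The press bed corners are at about (322,267), (357,240), (411,292) and (374,320), and the black knob is at (378,254). I'll zoom in for exact pixels.

Run:
```python
from h import *
a=cv2.imread('pics/scene0.png');b=cv2.imread('pics/side0.png')
A=cv2.resize(a[230:350,235:425],None,fx=4.2,fy=4.2,interpolation=3)[:, :798]
B=cv2.resize(b[185:325,190:380],None,fx=4.2,fy=4.2,interpolation=3)
for im,(x0,y0) in((A,(235,230)),(B,(190,185))):
    for k in range(0,200,20):
        cv2.putText(im,str(x0+k),(int(k*4.2),10),0,.35,(0,255,0));cv2.line(im,(int(k*4.2),0),(int(k*4.2),im.shape[0]),(0,255,0),1)
        cv2.putText(im,str(y0+k),(0,int(k*4.2)),0,.35,(0,255,255));cv2.line(im,(0,int(k*4.2)),(im.shape[1],int(k*4.2)),(0,255,255),1)
cv2.imwrite('pics/zA.png',A);cv2.imwrite('pics/zB.png',B)
```

```text
(no output)
```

View pics/zA.png

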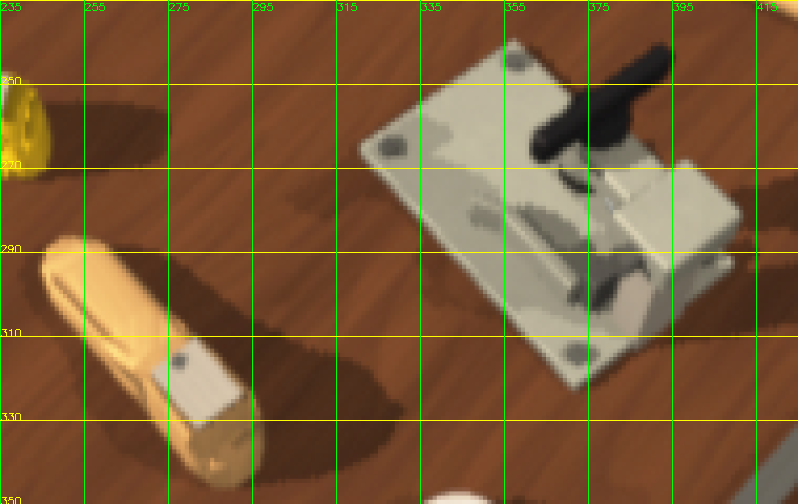

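View pics/zB.png

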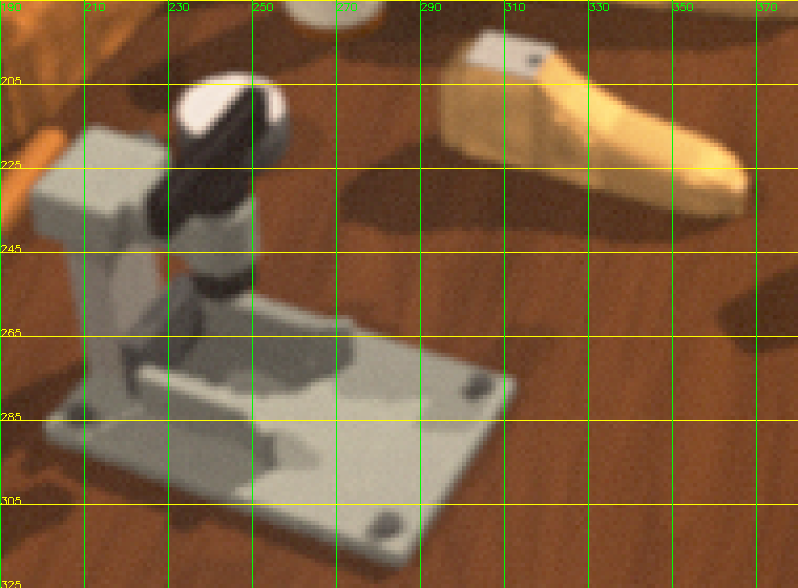

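The crops show the bed corners in scene at (320.5,267), (357,240), (371.5,322) and (409,293). In side they are at (312.5,275), (287,318) and (201,287). The last's top plate in scene is (271,319), (281,310), (292.5,323), (282,332), and the knob ends are (364,264) and (393,242).

Run:
```python
from h import *
P=lambda f,z,*p:print(f,z,[onz(f,q,z).tolist() for q in p])
P('scene0.png',12,(320.5,265.5),(357,239.5),(371.5,322),(409,293))
P('side0.png',12,(312.5,275),(287,318),(201,286))
P('scene0.png',74.5,(271,319),(281,310),(292.5,323),(282,332))
P('side0.png',74.5,(301,199),(306,192.5),(323,196),(317.5,203))
P('scene0.png',10,(244.5,293));P('side0.png',10,(368,233))
P('scene0.png',188,(364,264),(394,243));P('side0.png',188,(228,235),(251,206))
```

```text
scene0.png 12 [[536.9, 18.5, 12.0], [562.4, 155.7, 12.0], [748.4, -25.3, 12.0], [776.5, 109.3, 12.0]]
side0.png 12 [[535.5, 22.4, 12.0], [559.6, 161.0, 12.0], [776.6, 114.0, 12.0]]
scene0.png 74.5 [[563.0, -206.1, 74.5], [565.5, -172.2, 74.5], [610.7, -179.4, 74.5], [606.8, -213.4, 74.5]]
side0.png 74.5 [[612.7, -180.4, 74.5], [606.8, -211.4, 74.5], [559.9, -205.9, 74.5], [567.2, -173.0, 74.5]]
scene0.png 10 [[433.3, -181.5, 10.0]]
side0.png 10 [[430.5, -160.2, 10.0]]
scene0.png 188 [[675.0, 10.8, 188.0], [695.5, 106.3, 188.0]]
side0.png 188 [[686.8, 120.6, 188.0], [672.3, 18.2, 188.0]]
```

```bash
cat >> h.py <<'E'
def plan(p,yaw=None,n=None):
    s=readout.read_state();r=R.from_euler('xyz',s['tool_rot']).as_matrix();d=r.T@(np.array(p)-s['eef_pos'])
    y0=np.degrees(np.arctan2(r[1,0],r[0,0]))
    print('pos',np.round(s['eef_pos'],1),'yaw %.1f'%y0,'F',np.round(s['force'],1),'T',np.round(s['torque'],3),'w %.1f'%s['width'],'t',s['clock'])
    n=n or int(np.ceil(np.linalg.norm(d)/38));print(n,'rows of',np.round(d/40/n,3), 'turn y total units', None if yaw is None else round(-(yaw-y0)/5,2))
E
python3 - <<'E'
from h import *
print(onz('scene0.png',(178,350),10),onz('side0.png',(385,187),10))
plan((430,300,230),81.4)
E
```

```text
[ 418.7 -403.7   10. ] [ 411.7 -376.5   10. ]
pos [156.8 630.3 230.6] yaw 76.0 F [-0.3 -0.  -0.1] T [-0.014 -0.067  0.028] w 85.6 t 0.15
12 rows of [-0.53   0.002 -0.719] turn y total units -1.07
```

Call:
{"fn": "apply_moves", "kwargs": {
  "commands": [
    [[-0.53,0,-0.72,0,0,0],[-0.53,0,-0.72,0,0,0],[-0.53,0,-0.72,0,0,0],[-0.53,0,-0.72,0,0,0],[-0.53,0,-0.72,0,0,0],[-0.53,0,-0.72,0,0,0],[-0.53,0,-0.72,0,0,0],[-0.53,0,-0.72,0,0,0]]
  ],
  "claw": 75
}}

```text
clock: 0.82
eef_pos: [336.6, 409.8, 225.9]
tool_rot: [-1.563, 0.001, 1.347]
force: [0.3, 0.3, -0.1]
width: 75.3
```

Call:
{"fn": "apply_moves", "kwargs": {
  "commands": [
    [[-0.58,0,-0.68,0,-0.2,0],[-0.58,0,-0.68,0,-0.2,0],[-0.6,0,-0.65,0,-0.2,0],[-0.7,0,-0.5,0,-0.2,0],[-0.8,0,-0.3,0,-0.2,0],[-0.8,0,-0.3,0,0,0],[-0.8,0,-0.3,0,0,0],[-0.8,0,-0.3,0,0,0]]
  ]
}}

```text
clock: 1.48
eef_pos: [453.3, 147.1, 224.0]
tool_rot: [-1.566, -0.0, 1.437]
force: [0.4, 0.3, -0.1]
width: 75.1
```

Run:
```python
from h import *
plan((485.6,-177.7,200),81.4)
```

```text
pos [453.3 147.1 224. ] yaw 82.3 F [ 0.4  0.3 -0.1] T [-0.039 -0.06  -0.023] w 75.1 t 1.4833
9 rows of [-0.882  0.065 -0.209] turn y total units 0.19
```

Call:
{"fn": "apply_moves", "kwargs": {
  "commands": [
    [[-0.9,0.06,-0.21,0,0.1,0],[-0.9,0.06,-0.21,0,0.1,0],[-0.9,0.06,-0.21,0,0,0],[-0.9,0.06,-0.21,0,0,0],[-0.9,0.06,-0.21,0,0,0],[-0.9,0.06,-0.21,0,0,0],[-0.9,0.06,-0.21,0,0,0],[-0.9,0.06,-0.21,0,0,0]]
  ]
}}

```text
clock: 2.15
eef_pos: [477.4, -161.3, 203.8]
tool_rot: [-1.568, -0.002, 1.421]
force: [1.1, 0.3, -0.6]
width: 74.8
```

Run:
```python
from h import *
plan((485.6,-177.7,120),81.4)
snap('wrist','w1.png')
```

```text
pos [ 477.4 -161.3  203.8] yaw 81.4 F [ 1.1  0.3 -0.6] T [ 0.011 -0.092 -0.081] w 74.8 t 2.15
3 rows of [-0.126  0.697 -0.09 ] turn y total units 0.0
```

View pics/w1.png

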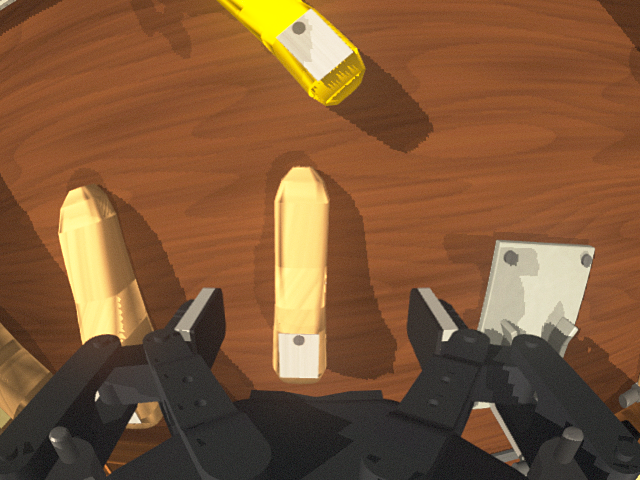

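The wrist view shows the small last between the fingers: toe at (301,167), plate corners (280,334), (319,334), (279,377), (320,378). The press front corners are at (497,241) and (594,247).

Run:
```python
from h import *
f='w1.png'
for q in((280,334),(319,334),(279,377),(320,378)):print(onz(f,q,74.5,True))
print('toe',onz(f,(301,167),12,True))
for q in((497,241),(594,247)):print('bed',onz(f,q,12,True))
a=(onz(f,(275,200),12,True)+onz(f,(328,200),12,True))/2;print('fore',a,onz(f,(276,215),25,True),onz(f,(328,215),25,True))
```

```text
[ 563.  -204.4   74.5]
[ 567.6 -172.    74.5]
[ 607.6 -214.1   74.5]
[ 613.8 -177.9   74.5]
toe [ 434.7 -168.    12. ]
bed [532.8  17.1  12. ]
bed [561.7 155.3  12. ]
fore [ 464.45 -172.3    12.  ] [ 472.2 -195.9   25. ] [ 479.2 -150.4   25. ]
```

Call:
{"fn": "apply_moves", "kwargs": {
  "commands": [
    [[-0.12,0.7,-0.1,0,0,0],[-0.12,0.7,-0.1,0,0,0],[-0.12,0.8,-0.1,0,0,0],[0,0.8,0,0,0,0],[0,0.5,0,0,0,0],[0,0.3,0,0,0,0],[0,0,0,0,0,0]]
  ]
}}

```text
clock: 2.78
eef_pos: [488.8, -198.2, 46.3]
tool_rot: [-1.578, 0.009, 1.395]
force: [-0.0, 0.8, -0.3]
width: 75.4
```

Run:
```python
from h import *
plan((487,-177,10),81.3,4)
```

```text
pos [ 488.8 -198.2   46.3] yaw 80.0 F [-0.   0.8 -0.3] T [0.034 0.032 0.019] w 75.4 t 2.7833
4 rows of [0.131 0.226 0.036] turn y total units -0.27
```

Call:
{"fn": "apply_moves", "kwargs": {
  "commands": [
    [[0.25,0,0.07,0,-0.13,0],[0.25,0,0.07,0,-0.13,0],[0,0,0,0,0,0],[0,0,0,0,0,0]]
  ]
}}

```text
clock: 3.12
eef_pos: [487.0, -174.4, 47.5]
tool_rot: [-1.578, 0.009, 1.421]
force: [0.3, -1.5, 0.2]
width: 75.0
```

Run:
```python
from h import *
plan((487,-177,10),81.3,4)
st()
```

```text
pos [ 487.  -174.4   47.5] yaw 81.4 F [ 0.3 -1.5  0.2] T [-0.015  0.001 -0.041] w 75.0 t 3.1167
4 rows of [-0.014  0.234 -0.   ] turn y total units 0.03
{'clock': 3.117, 'qpos': [0.256, 0.731, 0.043, 2.036, -0.06, 0.367, 1.765], 'eef_pos': [487.046, -174.421, 47.493], 'tool_rot': [-1.578, 0.009, 1.421], 'force': [0.307, -1.523, 0.208], 'torque': [-0.015, 0.001, -0.041], 'width': 75.003}
```

Call:
{"fn": "apply_moves", "kwargs": {
  "commands": [
    [[-0.05,0.3,0,0.08,0,-0.1],[0,0.35,0,0,0,0],[0,0.25,0,0,0,0],[0,0,0,0,0,0],[0,0,0,0,0,0]]
  ]
}}

```text
clock: 3.53
eef_pos: [490.4, -177.2, 12.1]
tool_rot: [-1.578, -0.0, 1.423]
force: [0.2, -0.8, 0.1]
width: 75.2
```

Run:
```python
from h import *
plan((487,-177,10),81.3,1);st()
```

```text
pos [ 490.4 -177.2   12.1] yaw 81.6 F [ 0.2 -0.8  0.1] T [-0.034 -0.003  0.022] w 75.2 t 3.5333
1 rows of [-0.008  0.051  0.085] turn y total units 0.05
{'clock': 3.533, 'qpos': [0.277, 0.801, 0.025, 2.031, -0.063, 0.303, 1.778], 'eef_pos': [490.39, -177.183, 12.056], 'tool_rot': [-1.578, -0.0, 1.423], 'force': [0.219, -0.841, 0.11], 'torque': [-0.034, -0.003, 0.022], 'width': 75.173}
```

Call:
{"fn": "apply_moves", "kwargs": {
  "commands": [
    [[0,0,0,0.08,0,0],[0,0,0,0,0,0],[0,0,0,0,0,0],[0,0,0,0,0,0],[0,0,0,0,0,0],[0,0,0,0,0,0]]
  ],
  "claw": 30
}}

```text
clock: 4.03
eef_pos: [490.2, -178.0, 13.2]
tool_rot: [-1.571, 0.0, 1.422]
force: [0.0, 1.0, -2.4]
width: 44.8
```

Call:
{"fn": "apply_moves", "kwargs": {
  "commands": [
    [[0,0,0,0,0,0],[0,-0.2,0,0,0,0],[0,-0.3,0,0,0,0],[0,-0.3,0,0,0,0],[0,-0.2,0,0,0,0],[0,0,0,0,0,0],[0,0,0,0,0,0]]
  ]
}}

```text
clock: 4.62
eef_pos: [488.7, -177.5, 55.8]
tool_rot: [-1.567, -0.0, 1.422]
force: [-0.6, -1.0, -2.7]
width: 44.6
```

Run:
```python
from h import *
st(); plan((510,65,70),78.7)
snap('side','s1.png')
```

```text
{'clock': 4.617, 'qpos': [0.27, 0.721, 0.036, 2.014, -0.06, 0.411, 1.775], 'eef_pos': [488.679, -177.457, 55.772], 'tool_rot': [-1.567, -0.0, 1.422], 'force': [-0.65, -0.955, -2.662], 'torque': [0.045, 0.17, -0.018], 'width': 44.644}
pos [ 488.7 -177.5   55.8] yaw 81.5 F [-0.6 -1.  -2.7] T [ 0.045  0.17  -0.018] w 44.6 t 4.6167
7 rows of [ 0.868 -0.05   0.053] turn y total units 0.56
```

Run:
```python
from h import *
for q in((178,255),(246,262),(240,272),(236,247)):print(onz('scene0.png',q,20))
print(onz('w1.png',(340,105),10,True),onz('w1.png',(364,70),10,True))
print(onz('w1.png',(315,10),74,True))
```

```text
[ 208.3 -222.2   20. ]
[ 372.1 -112.9   20. ]
[ 382.2 -146.5   20. ]
[314.7 -96.2  20. ]
[ 384.3 -125.2   10. ] [354.9 -99.   10. ]
[ 314.2 -137.1   74. ]
```

View pics/s1.png

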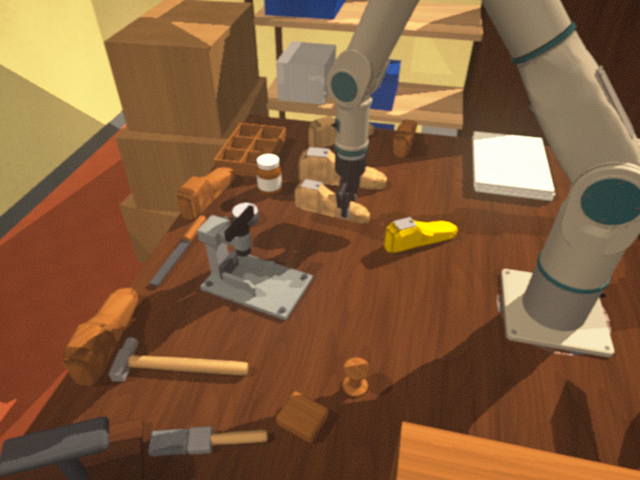

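The side view shows the last lifted level in the gripper. The way to the press is clear, because the yellow last ends at x = 384.

Call:
{"fn": "apply_moves", "kwargs": {
  "commands": [
    [[0.5,-0.1,0.25,0,0.2,0],[0.7,-0.1,0.2,0,0.2,0],[0.8,0,0.1,0,0.2,0],[0.8,0,0.1,0,0,0],[0.8,0,0.1,0,0,0],[0.8,0,0.1,0,0,0],[0.8,0,0.1,0,0,0],[0.4,0,0,0,0,0]]
  ]
}}

```text
clock: 5.33
eef_pos: [493.1, 50.2, 59.6]
tool_rot: [-1.564, 0.006, 1.352]
force: [0.3, 0.4, -2.5]
width: 45.1
```

Call:
{"fn": "apply_moves", "kwargs": {
  "commands": [
    [[0.3,0,0,0,0,0],[0,0,0,0,0,0],[0,0,0,0,0,0]]
  ]
}}

```text
clock: 5.58
eef_pos: [495.2, 69.4, 57.8]
tool_rot: [-1.562, 0.004, 1.363]
force: [0.1, 0.0, -1.7]
width: 44.4
```

Run:
```python
from h import *
plan((480,101,56),78.5);st()
```

```text
pos [495.2  69.4  57.8] yaw 78.1 F [ 0.1  0.  -1.7] T [-0.034  0.165 -0.025] w 44.4 t 5.5833
1 rows of [0.695 0.047 0.535] turn y total units -0.08
{'clock': 5.583, 'qpos': [-0.275, 0.708, 0.119, 2.063, -0.204, 0.391, 1.368], 'eef_pos': [495.206, 69.383, 57.814], 'tool_rot': [-1.562, 0.004, 1.363], 'force': [0.134, 0.012, -1.7], 'torque': [-0.034, 0.165, -0.025], 'width': 44.435}
```

Call:
{"fn": "apply_moves", "kwargs": {
  "commands": [
    [[0.3,0,0.25,-0.1,-0.08,-0.05],[0.3,0,0.2,0,0,0],[0.05,0,0,0,0,0],[0,0,0,0,0,0],[0,0,0,0,0,0]]
  ]
}}

```text
clock: 6.0
eef_pos: [482.1, 92.2, 56.6]
tool_rot: [-1.57, 0.004, 1.362]
force: [-0.8, -0.9, -3.3]
width: 45.1
```

Run:
```python
from h import *
plan((480,101,56),78.5);st()
snap('wrist','w2.png')
```

```text
pos [482.1  92.2  56.6] yaw 78.0 F [-0.8 -0.9 -3.3] T [ 0.027  0.173 -0.012] w 45.1 t 6.0
1 rows of [0.204 0.015 0.098] turn y total units -0.09
{'clock': 6.0, 'qpos': [-0.331, 0.702, 0.123, 2.094, -0.218, 0.359, 1.33], 'eef_pos': [482.138, 92.21, 56.641], 'tool_rot': [-1.57, 0.004, 1.362], 'force': [-0.828, -0.864, -3.273], 'torque': [0.027, 0.173, -0.012], 'width': 45.111}
```

View pics/w2.png

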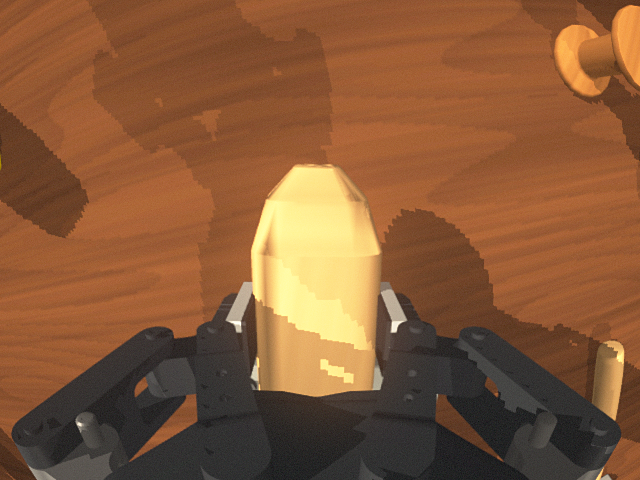

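Call:
{"fn": "apply_moves", "kwargs": {
  "commands": [
    [[0.2,0.15,0.05,0,-0.09,-0.05],[0.05,0.2,0,0,0,0],[0,0.2,0,0,0,0],[0,0,0,0,0,0],[0,0,0,0,0,0]]
  ]
}}

```text
clock: 6.47
eef_pos: [484.0, 99.5, 32.0]
tool_rot: [-1.572, 0.0, 1.365]
force: [-0.0, -0.1, -2.6]
width: 44.7
```

Run:
```python
from h import *
plan((481.6,102.1,28),78.5);st()
snap('scene','c3.png');snap('side','s3.png')
a=cv2.imread('pics/c3.png');b=cv2.imread('pics/s3.png')
A=cv2.resize(a[225:325,265:415],None,fx=4,fy=4,interpolation=3)
B=cv2.resize(b[200:320,200:350],None,fx=4,fy=4,interpolation=3)
cv2.imwrite('pics/z3.png',np.vstack([A,B])[:, :600][:880]);M=np.hstack([cv2.resize(A,(400,267)),cv2.resize(B,(400,320))[:267]])
cv2.imwrite('pics/z3.png',np.hstack([cv2.resize(a[225:325,310:410],(400,400),interpolation=3),cv2.resize(b[205:305,200:300],(400,400),interpolation=3)]))
```

```text
pos [484.   99.5  32. ] yaw 78.2 F [-0.  -0.1 -2.6] T [ 0.081  0.154 -0.035] w 44.7 t 6.4667
1 rows of [0.052 0.1   0.072] turn y total units -0.06
{'clock': 6.467, 'qpos': [-0.329, 0.75, 0.102, 2.096, -0.232, 0.305, 1.333], 'eef_pos': [483.98, 99.482, 31.986], 'tool_rot': [-1.572, 0.0, 1.365], 'force': [-0.033, -0.091, -2.602], 'torque': [0.081, 0.154, -0.035], 'width': 44.701}
```

View pics/z3.png

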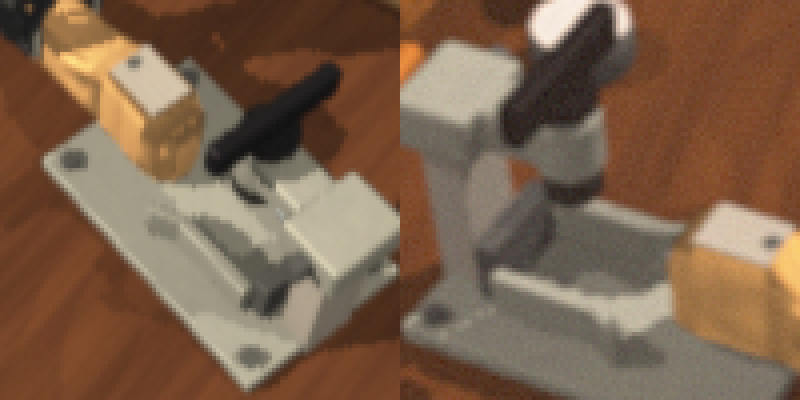

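Run:
```python
from h import *
z=93.5
p=np.array([onz('c3.png',q,z) for q in((336.75,240.5),(346.75,236.25),(358,247),(348.25,253.75))]);print(p)
q=np.array([onz('s3.png',q,z) for q in((276.75,255.75),(272.5,266.25),(298.75,270.5))]);print(q)
a=np.radians(-11.5);u=np.array([np.cos(a),np.sin(a)]);v=np.array([-u[1],u[0]]);c=np.array([656,66.7])
for k in list(p)+list(q)+[np.array([484,99.5,0])]:print(round((k[:2]-c)@u,1),round((k[:2]-c)@v,1))
# cheek top edges z=42 near cheek (scene): outer/inner lines
for f,pt in(('c3.png',(351,275.5)),('c3.png',(371.5,297)),('s3.png',(223.5,271)),('s3.png',(252,277)),('s3.png',(242,255)),('s3.png',(264,259))):
    k=onz(f,pt,42);print(f,k,round((k[:2]-c)@u,1),round((k[:2]-c)@v,1))
```

```text
[[549.1  70.9  93.5]
 [561.3  99.4  93.5]
 [605.7  91.8  93.5]
 [598.8  58.   93.5]]
[[607.1  60.9  93.5]
 [606.8  94.8  93.5]
 [548.6  94.8  93.5]]
-105.6 -17.2
-99.3 13.2
-54.3 14.6
-54.3 -19.9
-46.8 -15.4
-53.8 17.7
-110.8 6.1
-175.1 -2.1
c3.png [630.6  35.1  42. ] -18.6 -36.0
c3.png [711.3  19.4  42. ] 63.6 -35.3
s3.png [729.3  84.2  42. ] 68.3 31.8
s3.png [659.9  88.   42. ] -0.4 21.6
s3.png [705.9  23.8  42. ] 57.5 -32.1
s3.png [651.1  25.4  42. ] 3.4 -41.4
```

Call:
{"fn": "apply_moves", "kwargs": {
  "commands": [
    [[0.06,0.06,0.02,0,-0.06,0],[0,0.06,0,0,0,0],[0,0.04,0,0,0,0],[0,0,0,0,0,0],[0,0,0,0,0,0]]
  ]
}}

```text
clock: 6.98
eef_pos: [484.1, 102.3, 25.8]
tool_rot: [-1.573, -0.0, 1.371]
force: [0.7, 0.4, -2.8]
width: 44.8
```

```bash
cat >> h.py <<'E'
a=np.radians(-11.5);u=np.array([np.cos(a),np.sin(a)]);v=np.array([-u[1],u[0]]);c=np.array([656,66.7])
def pr():
    s=readout.read_state();k=s['eef_pos'][:2]-c;print('press x,y',(k@u).round(1),(k@v).round(1),'F press',(s['force'][:2]@u).round(2),(s['force'][:2]@v).round(2))
E
python3 - <<'E'
from h import *
st();pr();plan((481.6,102.1,26),78.5)
E
```

```text
{'clock': 6.983, 'qpos': [-0.331, 0.762, 0.098, 2.096, -0.234, 0.29, 1.335], 'eef_pos': [484.102, 102.337, 25.824], 'tool_rot': [-1.573, -0.0, 1.371], 'force': [0.748, 0.356, -2.785], 'torque': [0.063, 0.18, -0.008], 'width': 44.821}
press x,y -175.6 0.7 F press 0.66 0.5
pos [484.1 102.3  25.8] yaw 78.5 F [ 0.7  0.4 -2.8] T [ 0.063  0.18  -0.008] w 44.8 t 6.9833
1 rows of [-0.018 -0.005  0.06 ] turn y total units 0.01
```

Call:
{"fn": "apply_moves", "kwargs": {
  "commands": [
    [[-0.02,0,-0.15,0,0,0],[0,0,-0.2,0,0,0],[0,0,-0.2,0,0,0],[0,0,-0.2,0,0,0],[0,0,-0.2,0,0,0],[0,0,-0.2,0,0,0],[0,0,-0.15,0,0,0],[0,0,0,0,0,0]]
  ]
}}

```text
clock: 7.65
eef_pos: [542.7, 89.2, 26.6]
tool_rot: [-1.577, -0.0, 1.37]
force: [0.1, -0.5, -1.5]
width: 44.6
```

Run:
```python
from h import *
st();pr();plan((481.6,102.1,26),78.5)
```

```text
{'clock': 7.65, 'qpos': [-0.291, 0.798, 0.117, 1.951, -0.212, 0.398, 1.356], 'eef_pos': [542.663, 89.198, 26.557], 'tool_rot': [-1.577, -0.0, 1.37], 'force': [0.123, -0.488, -1.547], 'torque': [0.019, 0.13, 0.005], 'width': 44.615}
press x,y -115.5 -0.5 F press 0.22 -0.45
pos [542.7  89.2  26.6] yaw 78.5 F [ 0.1 -0.5 -1.5] T [0.019 0.13  0.005] w 44.6 t 7.65
2 rows of [0.006 0.002 0.78 ] turn y total units -0.0
```

Call:
{"fn": "apply_moves", "kwargs": {
  "commands": [
    [[0,0.01,-0.13,0.07,0,0],[0,0.01,-0.13,0,0,0],[0,0,-0.13,0,0,0],[0,0,-0.13,0,0,0],[0,0,-0.1,0,0,0],[0,0,-0.05,0,0,0],[0,0,0,0,0,0]]
  ]
}}

```text
clock: 8.23
eef_pos: [570.8, 83.3, 25.3]
tool_rot: [-1.568, -0.0, 1.37]
force: [0.0, 0.2, -1.5]
width: 44.7
```

Run:
```python
from h import *
st();pr()
```

```text
{'clock': 8.233, 'qpos': [-0.27, 0.824, 0.122, 1.868, -0.203, 0.464, 1.365], 'eef_pos': [570.775, 83.336, 25.341], 'tool_rot': [-1.568, -0.0, 1.37], 'force': [0.039, 0.232, -1.482], 'torque': [0.062, 0.067, -0.006], 'width': 44.721}
press x,y -86.8 -0.7 F press -0.01 0.24
```

Call:
{"fn": "apply_moves", "kwargs": {
  "commands": [
    [[0,0,-0.06,0,0,0],[0,0,-0.06,0,0,0],[0,0,-0.05,0,0,0],[0,0,-0.03,0,0,0]]
  ]
}}

```text
clock: 8.57
eef_pos: [578.1, 82.0, 25.3]
tool_rot: [-1.566, 0.0, 1.371]
force: [0.7, -0.4, -1.1]
width: 44.5
```

Run:
```python
from h import *
st();pr()
```

```text
{'clock': 8.567, 'qpos': [-0.265, 0.831, 0.123, 1.846, -0.201, 0.481, 1.368], 'eef_pos': [578.147, 81.969, 25.324], 'tool_rot': [-1.566, 0.0, 1.371], 'force': [0.717, -0.373, -1.075], 'torque': [-0.042, 0.162, 0.039], 'width': 44.522}
press x,y -79.3 -0.6 F press 0.78 -0.22
```

Call:
{"fn": "apply_moves", "kwargs": {
  "commands": [
    [[0,0,-0.03,0,0,0],[0,0,-0.03,0,0,0],[0,0,-0.03,0,0,0]]
  ]
}}

```text
clock: 8.82
eef_pos: [581.8, 81.3, 25.3]
tool_rot: [-1.566, 0.0, 1.371]
force: [-0.6, -0.9, -1.0]
width: 44.9
```

Run:
```python
from h import *
st();pr()
```

```text
{'clock': 8.817, 'qpos': [-0.263, 0.834, 0.124, 1.836, -0.2, 0.489, 1.369], 'eef_pos': [581.769, 81.307, 25.343], 'tool_rot': [-1.566, 0.0, 1.371], 'force': [-0.648, -0.901, -0.952], 'torque': [0.034, 0.116, -0.005], 'width': 44.944}
press x,y -75.7 -0.5 F press -0.46 -1.01
```

Call:
{"fn": "apply_moves", "kwargs": {
  "commands": [
    [[0,0,-0.03,0,0,0],[0,0,-0.03,0,0,0]]
  ]
}}

```text
clock: 8.98
eef_pos: [582.0, 81.2, 25.0]
tool_rot: [-1.561, 0.001, 1.371]
force: [-4.9, 0.5, 1.1]
width: 44.9
```

Run:
```python
from h import *
st();pr()
```

```text
{'clock': 8.983, 'qpos': [-0.262, 0.836, 0.123, 1.831, -0.199, 0.496, 1.369], 'eef_pos': [581.954, 81.248, 24.974], 'tool_rot': [-1.561, 0.001, 1.371], 'force': [-4.905, 0.516, 1.092], 'torque': [0.14, 0.541, -0.045], 'width': 44.896}
press x,y -75.5 -0.5 F press -4.91 -0.47
```

Call:
{"fn": "apply_moves", "kwargs": {
  "commands": [
    [[0,0.02,-0.01,0,0,0],[0,0.01,-0.01,0,0,0],[0,0,-0.01,0,0,0]]
  ]
}}

```text
clock: 9.23
eef_pos: [581.9, 81.2, 24.8]
tool_rot: [-1.559, 0.0, 1.371]
force: [-4.3, 0.9, 1.1]
width: 44.7
```

Call:
{"fn": "apply_moves", "kwargs": {
  "commands": [
    [[0,0,0,0,0,0],[0,0,0,0,0,0],[0,0,0,0,0,0],[0,0,0,0,0,0]]
  ],
  "claw": 62
}}

```text
clock: 9.57
eef_pos: [585.9, 80.8, 25.7]
tool_rot: [-1.567, -0.001, 1.371]
force: [-0.2, -0.5, -0.1]
width: 62.2
```

Run:
```python
from h import *
st();pr()
```

```text
{'clock': 9.567, 'qpos': [-0.26, 0.836, 0.124, 1.825, -0.199, 0.496, 1.37], 'eef_pos': [585.931, 80.825, 25.674], 'tool_rot': [-1.567, -0.001, 1.371], 'force': [-0.197, -0.475, -0.098], 'torque': [-0.042, 0.044, 0.008], 'width': 62.171}
press x,y -71.5 -0.1 F press -0.1 -0.5
```

Call:
{"fn": "apply_moves", "kwargs": {
  "commands": [
    [[0,-0.3,0,0,0,0],[0,-0.5,0.1,0,0,0],[0,-0.7,0.2,0,0,0],[0,-0.7,0.2,0,0,0],[0,-0.7,0.1,0,0,0],[0,-0.7,0,0,0,0],[0,-0.5,0,0,0,0],[0,-0.2,0,0,0,0]]
  ]
}}

```text
clock: 10.23
eef_pos: [562.6, 84.3, 208.0]
tool_rot: [-1.568, -0.0, 1.369]
force: [0.5, -0.5, 1.0]
width: 62.3
```

Run:
```python
from h import *
pr();plan((683,61.5,215),-11.5)
snap('side','s4.png');snap('scene','c4.png')
a=cv2.imread('pics/c4.png');b=cv2.imread('pics/s4.png')
cv2.imwrite('pics/z4.png',np.hstack([cv2.resize(a[225:325,310:410],(400,400),interpolation=3),cv2.resize(b[205:305,200:300],(400,400),interpolation=3)]))
```

```text
press x,y -95.1 -1.4 F press 0.6 -0.39
pos [562.6  84.3 208. ] yaw 78.4 F [ 0.5 -0.5  1. ] T [-0.016 -0.027  0.033] w 62.3 t 10.2333
4 rows of [ 0.011 -0.046 -0.766] turn y total units 17.99
```

View pics/z4.png

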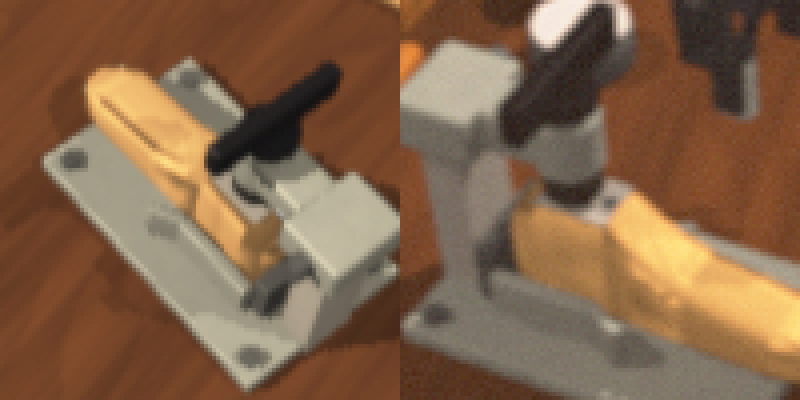

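The view shows the last home between the cheeks with its heel against the stop and the pad clear above it. Next I turn the tool for the knob.

Call:
{"fn": "apply_moves", "kwargs": {
  "commands": [
    [[0,-0.1,0,0,1,0],[0,-0.1,0,0,1,0],[0,0,0,0,1,0],[0,0,0,0,1,0],[0,0,0,0,1,0],[0,0,0,0,1,0],[0,0,0,0,1,0],[0,0,0,0,1,0]]
  ],
  "claw": 50
}}

```text
clock: 11.0
eef_pos: [555.9, 82.6, 203.0]
tool_rot: [-1.561, 0.019, 0.638]
force: [0.1, 0.3, 0.2]
width: 50.0
```

Call:
{"fn": "apply_moves", "kwargs": {
  "commands": [
    [[0,0,0,0,1,0],[0,0,0,0,1,0],[0,0,0,0,1,0],[0,0,0,0,1,0],[0,0,0,0,1,0],[0,0,0,0,1,0],[0,0,0,0,1,0],[0,0,0,0,0.6,0]]
  ]
}}

```text
clock: 11.67
eef_pos: [547.5, 80.4, 187.8]
tool_rot: [-1.587, 0.045, -0.064]
force: [-0.3, -0.1, -1.1]
width: 49.9
```

Run:
```python
from h import *
st();pr();plan((683,61.5,215),-11.5)
```

```text
{'clock': 11.667, 'qpos': [-0.579, 0.64, 0.608, 1.804, -0.441, 0.889, 0.172], 'eef_pos': [547.525, 80.44, 187.831], 'tool_rot': [-1.587, 0.045, -0.064], 'force': [-0.31, -0.102, -1.103], 'torque': [0.073, -0.056, -0.008], 'width': 49.949}
press x,y -109.0 -8.2 F press -0.28 -0.16
pos [547.5  80.4 187.8] yaw -3.7 F [-0.3 -0.1 -1.1] T [ 0.073 -0.056 -0.008] w 49.9 t 11.6667
4 rows of [ 0.844 -0.207 -0.067] turn y total units 1.57
```

```bash
cat >> h.py <<'E'
def rot(yaw):
    s=readout.read_state();r=R.from_euler('xyz',s['tool_rot'])
    print('rotvec units',np.round(np.degrees((r.inv()*R.from_euler('xyz',[-np.pi/2,0,np.radians(yaw)])).as_rotvec())/5,2),'q',np.round(s['qpos'],2))
E
python3 - <<'E'
from h import *
rot(-11.5);plan((547,80,215),-11.5)
E
```

```text
rotvec units [ 0.22  1.57 -0.5 ] q [-0.58  0.64  0.61  1.8  -0.44  0.89  0.17]
pos [547.5  80.4 187.8] yaw -3.7 F [-0.3 -0.1 -1.1] T [ 0.073 -0.056 -0.008] w 49.9 t 11.6667
1 rows of [-0.043 -0.678 -0.023] turn y total units 1.57
```

Call:
{"fn": "apply_moves", "kwargs": {
  "commands": [
    [[0,-0.3,0,0.11,0.7,-0.25],[0,-0.3,0,0.11,0.6,-0.25],[0,-0.1,0,0,0.3,0],[0,0,0,0,0,0],[0,0,0,0,0,0]]
  ]
}}

```text
clock: 12.08
eef_pos: [543.4, 79.5, 207.2]
tool_rot: [-1.581, 0.012, -0.213]
force: [0.8, -0.1, -0.9]
width: 49.8
```

Run:
```python
from h import *
rot(-11.5);plan((683,61.5,215),-11.5)
```

```text
rotvec units [ 0.11 -0.14 -0.14] q [-0.62  0.6   0.67  1.83 -0.46  0.89  0.05]
pos [543.4  79.5 207.2] yaw -12.2 F [ 0.8 -0.1 -0.9] T [-0.016  0.063  0.007] w 49.8 t 12.0833
4 rows of [ 0.876 -0.06   0.074] turn y total units -0.14
```

Call:
{"fn": "apply_moves", "kwargs": {
  "commands": [
    [[0.4,-0.1,0.05,0.11,-0.1,-0.14],[0.6,-0.1,0.05,0,0,0],[0.7,-0.05,0.07,0,0,0],[0.7,0,0.07,0,0,0],[0.5,0,0.05,0,0,0],[0.2,0,0,0,0,0],[0,0,0,0,0,0],[0,0,0,0,0,0]]
  ]
}}

```text
clock: 12.75
eef_pos: [666.1, 65.7, 203.5]
tool_rot: [-1.577, 0.019, -0.196]
force: [0.1, -0.0, 0.3]
width: 50.3
```

Run:
```python
from h import *
rot(-11.5);pr();plan((682.5,61.3,205),-11.5)
snap('wrist','w5.png')
```

```text
rotvec units [ 0.07  0.05 -0.22] q [-0.48  0.77  0.63  1.48 -0.49  1.07  0.06]
press x,y 10.1 1.0 F press 0.06 0.0
pos [666.1  65.7 203.5] yaw -11.3 F [ 0.1 -0.   0.3] T [-0.068  0.017  0.06 ] w 50.3 t 12.75
1 rows of [ 0.423 -0.045 -0.027] turn y total units 0.05
```

View pics/w5.png

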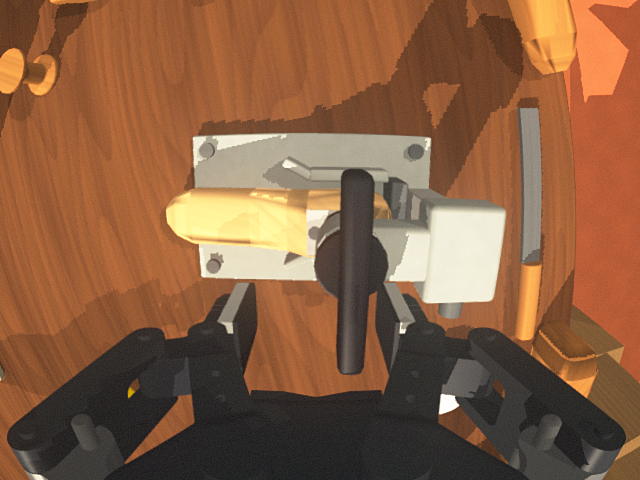

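The wrist view shows the knob bar from (357,171) to (350,372), nearly midway between the fingers, with the last lying straight.

Run:
```python
from h import *
A=onz('w5.png',(357,171),186,True);B=onz('w5.png',(350,372),186,True);print(A,B,(A+B)/2,np.linalg.norm(A-B))
m=(A+B)/2
print((m[:2]-c)@u,(m[:2]-c)@v, np.degrees(np.arctan2(*(A-B)[1::-1])))
print(onz('w5.png',(194,136),12,True),onz('w5.png',(431,138),12,True),onz('w5.png',(200,280),12,True))
```

```text
[692.4 113.8 186. ] [672.6  13.  186. ] [682.5  63.4 186. ] 102.72623812833797
26.625918856028733 2.0494987368069837 78.88695946405173
[565.  157.1  12. ] [777.6 112.6  12. ] [533.1  18.7  12. ]
```

Call:
{"fn": "apply_moves", "kwargs": {
  "commands": [
    [[0.22,0,-0.02,0.07,0,-0.2],[0.18,0,0,0,0,0],[0,0,0,0,0,0],[0,0,0,0,0,0]]
  ]
}}

```text
clock: 13.13
eef_pos: [679.8, 62.3, 202.4]
tool_rot: [-1.57, 0.004, -0.196]
force: [0.3, -0.1, 0.6]
width: 49.9
```

Run:
```python
from h import *
rot(-11.3);plan((682.5,62.3,168),-11.3)
```

```text
rotvec units [-0.01  0.02 -0.04] q [-0.46  0.79  0.62  1.45 -0.49  1.07  0.07]
pos [679.8  62.3 202.4] yaw -11.2 F [ 0.3 -0.1  0.6] T [-0.014 -0.009 -0.033] w 49.9 t 13.1333
1 rows of [0.068 0.86  0.012] turn y total units 0.02
```

Call:
{"fn": "apply_moves", "kwargs": {
  "commands": [
    [[0.06,0.25,0.01,0,0,-0.04],[0,0.25,0,0,0,0],[0,0.2,0,0,0,0],[0,0.1,0,0,0,0],[0,0,0,0,0,0],[0,0,0,0,0,0]]
  ]
}}

```text
clock: 13.63
eef_pos: [681.1, 63.2, 166.4]
tool_rot: [-1.569, 0.002, -0.195]
force: [-0.0, 0.2, -1.0]
width: 50.1
```

Run:
```python
from h import *
rot(-11.3);plan((682.5,62.3,168),-11.3)
```

```text
rotvec units [-0.02  0.02 -0.02] q [-0.45  0.82  0.6   1.48 -0.52  1.    0.09]
pos [681.1  63.2 166.4] yaw -11.2 F [-0.   0.2 -1. ] T [ 0.005 -0.026  0.039] w 50.1 t 13.6333
1 rows of [ 0.037 -0.041 -0.014] turn y total units 0.02
```

Good. Now close on the bar.

Call:
{"fn": "apply_moves", "kwargs": {
  "commands": [
    [[0.03,-0.03,0,0,0,0],[0,0,0,0,0,0],[0,0,0,0,0,0],[0,0,0,0,0,0],[0,0,0,0,0,0],[0,0,0,0,0,0],[0,0,0,0,0,0]]
  ],
  "claw": 5
}}

```text
clock: 14.22
eef_pos: [683.7, 62.7, 168.0]
tool_rot: [-1.569, -0.001, -0.195]
force: [1.4, 0.6, -1.6]
width: 12.6
```

Run:
```python
from h import *
rot(-11.3);plan((682.5,62.3,168),-11.3)
```

```text
rotvec units [-0.01  0.03  0.01] q [-0.45  0.82  0.6   1.48 -0.52  1.    0.09]
pos [683.7  62.7 168. ] yaw -11.2 F [ 1.4  0.6 -1.6] T [ 0.037 -0.031 -0.02 ] w 12.6 t 14.2167
1 rows of [-0.027  0.001 -0.016] turn y total units 0.03
```

Call:
{"fn": "apply_moves", "kwargs": {
  "commands": [
    [[0,0,0,0,0.8,0],[0,-0.02,0,0,0.8,0],[0,-0.02,0,0,0.8,0],[0,-0.02,0,0,0.8,0]]
  ]
}}

```text
clock: 14.55
eef_pos: [683.9, 62.7, 168.1]
tool_rot: [-1.569, -0.001, -0.485]
force: [2.8, -0.7, -6.9]
width: 12.9
```

Run:
```python
from h import *
rot(-27);plan((682.7,62.5,168),-27)
```

```text
rotvec units [-0.02 -0.16  0.01] q [-0.49  0.84  0.68  1.48 -0.58  1.03 -0.15]
pos [683.9  62.7 168.1] yaw -27.8 F [ 2.8 -0.7 -6.9] T [-0.088 -0.429  0.003] w 12.9 t 14.55
1 rows of [-0.026  0.002 -0.018] turn y total units -0.16
```

Call:
{"fn": "apply_moves", "kwargs": {
  "commands": [
    [[0,0.01,0,0,0.8,0],[0,0,0,0,0.8,0],[0,0,0,0,0.8,0],[0,0,0,0,0.8,0]]
  ]
}}

```text
clock: 14.88
eef_pos: [684.2, 62.5, 168.0]
tool_rot: [-1.569, -0.001, -0.778]
force: [1.5, -0.7, -2.1]
width: 12.7
```

```bash
cat > t.py <<'E'
from h import *
s=readout.read_state();y=np.degrees(R.from_euler('xyz',s['tool_rot']).as_matrix()[:2,0]);y=np.degrees(np.arctan2(y[1],y[0]))
# moment about vertical
print('turned %.1f'%((-11.2-y)%360),'Tz %.3f'%s['torque'][2],'F',np.round(s['force'],1),'T',np.round(s['torque'],2),'pos',np.round(s['eef_pos'],1),'t',s['clock']);rot(y)
E
python3 t.py
```

```text
turned 33.4 Tz 0.020 F [ 1.5 -0.7 -2.1] T [-0.02 -0.1   0.02] pos [684.2  62.5 168. ] t 14.8833
rotvec units [-0.02  0.    0.01] q [-0.52  0.87  0.75  1.48 -0.65  1.05 -0.39]
```

Call:
{"fn": "apply_moves", "kwargs": {
  "commands": [
    [[0,0,0,0,0.7,0],[0,0,0,0,0.7,0]]
  ]
}}

```text
clock: 15.05
eef_pos: [684.3, 62.4, 168.0]
tool_rot: [-1.569, -0.001, -0.907]
force: [1.4, -0.6, -2.2]
width: 12.7
```

```bash
python3 t.py
```

```text
turned 40.8 Tz 0.064 F [ 1.4 -0.6 -2.2] T [-0.03 -0.1   0.06] pos [684.3  62.4 168. ] t 15.05
rotvec units [-0.02  0.    0.01] q [-0.53  0.88  0.79  1.48 -0.67  1.07 -0.5 ]
```

Call:
{"fn": "apply_moves", "kwargs": {
  "commands": [
    [[0,0,0,0,0.6,0],[0,0,0,0,0.6,0]]
  ]
}}

```text
clock: 15.22
eef_pos: [684.3, 62.3, 168.0]
tool_rot: [-1.569, -0.001, -1.017]
force: [0.3, 0.1, -2.3]
width: 12.2
```

```bash
python3 t.py
```

```text
turned 47.1 Tz 0.012 F [ 0.3  0.1 -2.3] T [-0.01 -0.1   0.01] pos [684.3  62.3 168. ] t 15.2167
rotvec units [-0.02  0.    0.01] q [-0.54  0.89  0.81  1.48 -0.7   1.08 -0.59]
```

Call:
{"fn": "apply_moves", "kwargs": {
  "commands": [
    [[0,0,0,0,0.6,0],[0,0,0,0,0.6,0]]
  ]
}}

```text
clock: 15.38
eef_pos: [684.4, 62.3, 168.1]
tool_rot: [-1.568, -0.001, -1.127]
force: [0.4, -1.2, -1.7]
width: 12.7
```

```bash
python3 t.py
```

```text
turned 53.4 Tz 0.059 F [ 0.4 -1.2 -1.7] T [-0.01 -0.12  0.06] pos [684.4  62.3 168.1] t 15.3833
rotvec units [-0.03  0.    0.01] q [-0.55  0.9   0.84  1.48 -0.72  1.09 -0.69]
```

Call:
{"fn": "apply_moves", "kwargs": {
  "commands": [
    [[0,0,0,0,0.6,0],[0,0,0,0,0.6,0]]
  ]
}}

```text
clock: 15.55
eef_pos: [684.4, 62.2, 168.1]
tool_rot: [-1.568, -0.0, -1.237]
force: [0.4, -1.4, -2.3]
width: 12.7
```

```bash
python3 t.py
```

```text
turned 59.7 Tz 0.069 F [ 0.4 -1.4 -2.3] T [-0.03 -0.08  0.07] pos [684.4  62.2 168.1] t 15.55
rotvec units [-0.03  0.    0.  ] q [-0.56  0.91  0.87  1.48 -0.74  1.1  -0.78]
```

Call:
{"fn": "apply_moves", "kwargs": {
  "commands": [
    [[0,0,0,0,0.6,0],[0,0,0,0,0.6,0]]
  ]
}}

```text
clock: 15.72
eef_pos: [684.5, 62.1, 168.0]
tool_rot: [-1.568, -0.0, -1.347]
force: [0.8, -0.9, -2.1]
width: 12.5
```

```bash
python3 t.py
```

```text
turned 66.0 Tz 0.044 F [ 0.8 -0.9 -2.1] T [-0.07 -0.13  0.04] pos [684.5  62.1 168. ] t 15.7167
rotvec units [-0.03  0.    0.  ] q [-0.57  0.92  0.89  1.48 -0.76  1.11 -0.87]
```

Call:
{"fn": "apply_moves", "kwargs": {
  "commands": [
    [[0,0,0,0,0.6,0],[0,0,0,0,0.6,0]]
  ]
}}

```text
clock: 15.88
eef_pos: [684.5, 62.0, 168.1]
tool_rot: [-1.568, 0.0, -1.457]
force: [1.3, -0.5, -1.9]
width: 12.5
```

```bash
python3 t.py
```

```text
turned 72.3 Tz 0.005 F [ 1.3 -0.5 -1.9] T [-0.06 -0.1   0.01] pos [684.5  62.  168.1] t 15.8833
rotvec units [-0.03 -0.   -0.  ] q [-0.58  0.93  0.92  1.48 -0.78  1.12 -0.97]
```

Call:
{"fn": "apply_moves", "kwargs": {
  "commands": [
    [[0,0,0,0,0.6,0],[0,0,0,0,0.6,0]]
  ]
}}

```text
clock: 16.05
eef_pos: [684.5, 61.9, 168.1]
tool_rot: [-1.568, 0.001, -1.567]
force: [0.6, -0.6, -1.4]
width: 12.9
```

```bash
python3 t.py
```

```text
turned 78.6 Tz 0.157 F [ 0.6 -0.6 -1.4] T [-0.05 -0.08  0.16] pos [684.5  61.9 168.1] t 16.05
rotvec units [-0.03 -0.   -0.01] q [-0.59  0.94  0.95  1.48 -0.8   1.14 -1.06]
```

Call:
{"fn": "apply_moves", "kwargs": {
  "commands": [
    [[0,0,0,0,0.6,0]]
  ]
}}

```text
clock: 16.13
eef_pos: [684.5, 61.9, 168.1]
tool_rot: [-1.568, 0.001, -1.622]
force: [0.4, -1.5, -1.8]
width: 12.4
```

```bash
python3 t.py
```

```text
turned 81.7 Tz 0.151 F [ 0.4 -1.5 -1.8] T [-0.04 -0.11  0.15] pos [684.5  61.9 168.1] t 16.1333
rotvec units [-0.03 -0.   -0.01] q [-0.6   0.94  0.96  1.48 -0.82  1.14 -1.11]
```

Call:
{"fn": "apply_moves", "kwargs": {
  "commands": [
    [[0,0,0,0,0.6,0]]
  ]
}}

```text
clock: 16.22
eef_pos: [684.5, 61.8, 168.1]
tool_rot: [-1.568, 0.001, -1.676]
force: [1.5, -1.3, -2.1]
width: 12.8
```

```bash
python3 t.py
```

```text
turned 84.8 Tz 0.167 F [ 1.5 -1.3 -2.1] T [-0.08 -0.1   0.17] pos [684.5  61.8 168.1] t 16.2167
rotvec units [-0.03 -0.   -0.01] q [-0.6   0.95  0.97  1.48 -0.83  1.15 -1.16]
```

Call:
{"fn": "apply_moves", "kwargs": {
  "commands": [
    [[0,0,0,0,0.6,0]]
  ]
}}

```text
clock: 16.3
eef_pos: [684.5, 61.7, 168.1]
tool_rot: [-1.568, 0.001, -1.731]
force: [1.4, -0.8, -1.5]
width: 12.6
```

```bash
python3 t.py
```

```text
turned 88.0 Tz 0.241 F [ 1.4 -0.8 -1.5] T [-0.09 -0.09  0.24] pos [684.5  61.7 168.1] t 16.3
rotvec units [-0.03 -0.   -0.01] q [-0.6   0.95  0.98  1.48 -0.84  1.16 -1.2 ]
```

Call:
{"fn": "apply_moves", "kwargs": {
  "commands": [
    [[0,0,0,0,0.6,0],[0,0,0,0,0.5,0]]
  ]
}}

```text
clock: 16.47
eef_pos: [684.5, 61.6, 168.1]
tool_rot: [-1.568, 0.001, -1.831]
force: [0.4, -0.4, -1.4]
width: 12.4
```

```bash
python3 t.py
```

```text
turned 93.7 Tz 0.225 F [ 0.4 -0.4 -1.4] T [-0.07 -0.12  0.22] pos [684.5  61.6 168.1] t 16.4667
rotvec units [-0.03 -0.   -0.01] q [-0.61  0.96  1.    1.48 -0.85  1.17 -1.29]
```

Call:
{"fn": "apply_moves", "kwargs": {
  "commands": [
    [[0,0,0,0,0.6,0],[0,0,0,0,0.5,0]]
  ]
}}

```text
clock: 16.63
eef_pos: [684.5, 61.6, 168.2]
tool_rot: [-1.568, 0.001, -1.93]
force: [0.8, -1.0, -1.6]
width: 12.7
```

```bash
python3 t.py
```

```text
turned 99.4 Tz 0.242 F [ 0.8 -1.  -1.6] T [-0.04 -0.09  0.24] pos [684.5  61.6 168.2] t 16.6333
rotvec units [-0.03 -0.   -0.01] q [-0.62  0.97  1.03  1.48 -0.87  1.18 -1.38]
```

Call:
{"fn": "apply_moves", "kwargs": {
  "commands": [
    [[0,0,0,0,0.6,0],[0,0,0,0,0.5,0]]
  ]
}}

```text
clock: 16.8
eef_pos: [684.5, 61.5, 168.2]
tool_rot: [-1.569, 0.0, -2.029]
force: [0.2, -1.3, -1.6]
width: 12.7
```

```bash
python3 t.py
```

```text
turned 105.1 Tz 0.279 F [ 0.2 -1.3 -1.6] T [-0.07 -0.09  0.28] pos [684.5  61.5 168.2] t 16.8
rotvec units [-0.03 -0.   -0.01] q [-0.62  0.98  1.05  1.48 -0.89  1.19 -1.47]
```

Call:
{"fn": "apply_moves", "kwargs": {
  "commands": [
    [[0,0,0,0,0.5,0]]
  ]
}}

```text
clock: 16.88
eef_pos: [684.4, 61.5, 168.2]
tool_rot: [-1.569, 0.0, -2.074]
force: [0.8, -0.4, -1.7]
width: 12.4
```

```bash
python3 t.py
```

```text
turned 107.6 Tz 0.326 F [ 0.8 -0.4 -1.7] T [-0.1  -0.07  0.33] pos [684.4  61.5 168.2] t 16.8833
rotvec units [-0.02 -0.   -0.01] q [-0.63  0.99  1.06  1.48 -0.89  1.2  -1.51]
```

Call:
{"fn": "apply_moves", "kwargs": {
  "commands": [
    [[0,0,0,0,0.5,0],[0,0,0,0,0.5,0],[0,0,0,0,0.5,0]]
  ]
}}

```text
clock: 17.13
eef_pos: [684.4, 61.3, 168.2]
tool_rot: [-1.569, 0.0, -2.209]
force: [0.3, -0.9, -0.9]
width: 12.8
```

```bash
python3 t.py
```

```text
turned 115.4 Tz 0.320 F [ 0.3 -0.9 -0.9] T [-0.11 -0.11  0.32] pos [684.4  61.3 168.2] t 17.1333
rotvec units [-0.02 -0.   -0.  ] q [-0.64  1.    1.09  1.48 -0.92  1.22 -1.63]
```

Call:
{"fn": "apply_moves", "kwargs": {
  "commands": [
    [[0,0,0,0,0.5,0],[0,0,0,0,0.4,0]]
  ]
}}

```text
clock: 17.3
eef_pos: [684.3, 61.3, 168.2]
tool_rot: [-1.569, -0.0, -2.29]
force: [0.4, -1.7, -1.4]
width: 12.8
```

```bash
python3 t.py
```

```text
turned 120.0 Tz 0.307 F [ 0.4 -1.7 -1.4] T [-0.05 -0.19  0.31] pos [684.3  61.3 168.2] t 17.3
rotvec units [-0.02  0.    0.  ] q [-0.64  1.01  1.1   1.48 -0.93  1.23 -1.7 ]
```

Call:
{"fn": "apply_moves", "kwargs": {
  "commands": [
    [[0,0,0,0,0.5,0],[0,0,0,0,0.4,0]]
  ]
}}

```text
clock: 17.47
eef_pos: [684.3, 61.2, 168.2]
tool_rot: [-1.569, -0.0, -2.37]
force: [-0.6, -0.8, -0.6]
width: 12.9
```

```bash
python3 t.py
```

```text
turned 124.6 Tz 0.398 F [-0.6 -0.8 -0.6] T [-0.1  -0.16  0.4 ] pos [684.3  61.2 168.2] t 17.4667
rotvec units [-0.02  0.    0.01] q [-0.64  1.02  1.12  1.48 -0.94  1.24 -1.77]
```

Call:
{"fn": "apply_moves", "kwargs": {
  "commands": [
    [[0,0,0,0,0,0]]
  ]
}}

```text
clock: 17.55
eef_pos: [684.3, 61.2, 168.2]
tool_rot: [-1.569, -0.001, -2.37]
force: [0.4, -0.9, -1.5]
width: 12.7
```

```bash
python3 t.py
```

```text
turned 124.6 Tz 0.180 F [ 0.4 -0.9 -1.5] T [-0.04 -0.1   0.18] pos [684.3  61.2 168.2] t 17.55
rotvec units [-0.03  0.    0.01] q [-0.64  1.02  1.12  1.48 -0.94  1.24 -1.77]
```

Call:
{"fn": "apply_moves", "kwargs": {
  "commands": [
    [[0,0,0,0,0,0],[0,0,0,0,0,0],[0,0,0,0,0,0],[0,0,0,0,0,0],[0,0,0,0,0,0]]
  ],
  "claw": 50
}}

```text
clock: 17.97
eef_pos: [684.3, 62.1, 168.9]
tool_rot: [-1.57, 0.001, -2.367]
force: [0.9, 0.3, 0.0]
width: 50.1
```

Call:
{"fn": "apply_moves", "kwargs": {
  "commands": [
    [[0,-0.2,0,0,0,0],[0,-0.4,0,0,0,0],[0,-0.6,0,0,0,0],[0,-0.6,0,0,0,0],[0,-0.6,0,0,0,0],[0,-0.3,0,0,0,0],[0,0,0,0,0,0],[0,0,0,0,0,0]]
  ]
}}

```text
clock: 18.63
eef_pos: [684.2, 60.9, 288.8]
tool_rot: [-1.567, 0.002, -2.368]
force: [-0.2, -0.3, 1.1]
width: 49.7
```

```bash
python3 t.py
python3 - <<'E'
from h import *
snap('wrist','w6.png');snap('side','s6.png')
a=cv2.imread('pics/w6.png');b=cv2.imread('pics/s6.png')
cv2.imwrite('pics/z6.png',np.hstack([cv2.resize(a,(480,400)),cv2.resize(b[190:310,200:296],(320,400),interpolation=3)]))
E
```

```text
turned 124.5 Tz -0.005 F [-0.2 -0.3  1.1] T [ 0.02  0.03 -0.01] pos [684.2  60.9 288.8] t 18.6333
rotvec units [-0.05 -0.   -0.02] q [-0.65  0.9   1.2   1.35 -0.83  1.42 -1.86]
```

View pics/z6.png

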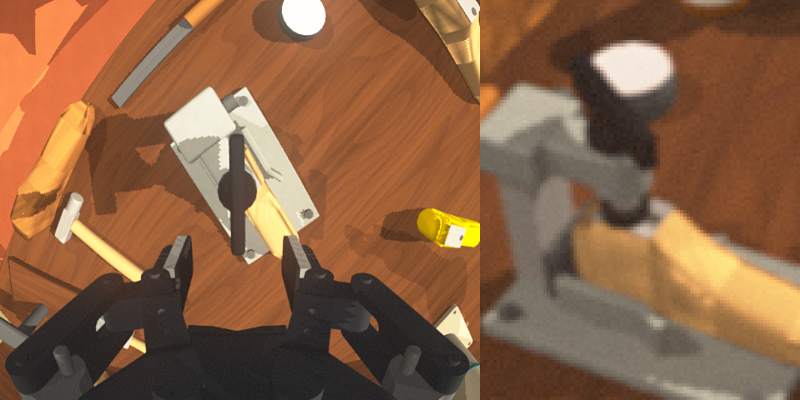

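The bar is upright in the wrist image, from (237,135) to (237,253), so it is square to the jaws and the knob is at about 124.5°. The last is straight against the stop, with the pad down on it. Handing in.

```bash
python3 -c "
from h import *
print(finish_job())"
```

```text
the job is handed in; nothing more can be done
None
```

I clamped the small last straight against the heel stop, let go of everything and handed the job in at 18.6 s; no verdict comes back. Nothing else on the bench appears to have been touched. I saw the nearby bystanders in the pictures but did not measure their positions again.

- **Sliding home:** I slid the last in heel first until the wrist force read about 5 N, then released it. The view afterwards showed the heel on the stop and the pad still clear of the last.
- **Turning the knob:** The torque jumped between 72° and 79° of turn, which I took as the bite, at about 75°. I stopped at 124.6°, about 46 to 52° past the bite, against 45° asked.
- **Last checks:** The knob bar lined up with the jaws after release, so the knob stayed at about 124.5°. The pad was down on the last, the last lay straight, and the hand was clear above the knob.
- **What disagreed:** The torque read somewhat low throughout. The last reading while turning was 0.40 N m, against about 0.45 expected, so I trusted the angle first. I could not measure the pad force directly.

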